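Call for the helper and point out what goes into the next batch

ROBOT

A 6-joint arm with a two-finger parallel gripper is mounted at the origin on the work surface; the furniture and walls round the work are solid. World frame = base frame: x ahead of the robot, y to its left, z up, the work surface at z = 0. Lengths are in m, angles in rad, forces in N, time in s.
With the tool pointing down it reaches from about 0.375 to 0.9 m from the base axis. Payload 3.1 kg.
Tool frame: the origin (TCP) lies midway between the tips of the shut fingers; the grasp point (between the pads) lies 19 mm behind it (manip.hold_point_z is the distance from the TCP to the grasp point, in m); x points along the fingers, y is the direction in which the jaws open and shut, and the axes are right-handed (so a half turn about x gives the same grasp; the last joint's range is limited). The gripper opens to 85 mm and grips with 20 to 120 N. Pads are 22 mm wide; open, the fingers measure 114 mm over their backs; the gripper's body (76 mm by 85 mm) begins 54 mm behind the grasp point. The pads swing forward as they close: fully open they stand 13 mm farther back than shut.
Start: joints at [-1.417, 0.527, 1.433, -0, 1.181, -0.178], TCP at [0.204, -0.591, 0.231] pointing down, gripper open.
Joint ranges: [-3.08, 3.08], [-0.75, 2.2], [0.22, 2.44], [-1.43, 4.57], [0, 2.65], [-2.85, 2.85]. Speed limits (rad/s): [2.79, 2.79, 3.14, 3.14, 3.14, 3.14].

INTERFACE

Orientations are given as a unit quaternion [x, y, z, w].
In Python, from station import manip, snapshot gives the robot as it stands.
- The arm moves only by the tool play_rows, never from a script. Its argument "series" is a list of rows, each a list of 4 numbers: the shift along the tool's x, y, z in m, then the turn about the tool's x in degrees. In form: [[tx, ty, tz, spin], ...]. A call has 1 to 20 rows; each row is the pose to reach, as a shift and turn from the pose measured when the call began, along the tool's axes at that moment; what a row does not reach only later rows make up. A row lasts 1/10 s, in which the tool goes at most 50 mm and 8.59 degrees, less where a joint would pass 70% of its speed; a pose out of reach is approached as far as the arm can. A call with a gripper value outside its range is refused whole. "claw" is the opening in per cent of the stroke, from 0 (shut) to 100 (fully open), set as the call begins (left out, the last holds). The fingers move at their own pace and stop on an object; "force" is the grip in N (left out, the last holds). Time passes only in rows, so rows that repeat a pose let the fingers close. It gives the time, the measured TCP pose, the force and the opening at its end, in the units of the state.
- manip.sense(): the state, without advancing time (a new reading comes with each control period).
- snapshot(name): name is "scene" or "top"; returns a dict with "image" (384x512x3 uint8, blue, green, red), "depth" (384x512 float32, m along the optical axis (not along the pixel's ray), 0 where there is no reading), "fov_y" (degrees; the focal length in pixels is half the picture's height over the tangent of half this angle, whatever the lens; pixels are square), "cx", "cy" (the principal point, pixels), "R" (3x3) and "t" (3): a world point X has camera coordinates R X + t. Camera axes: x right, y down, z forward; pixel columns grow to the right and rows downward; lengths in m; the calibration is good to about 2 mm. A picture is of the moment at which its call begins.
- manip.sign_off(): hands the job in, once; it reports no verdict.
The state is a dict: "t": time; "q": joint angles; "qd": joint speeds; "tau": joint torques, N m; "tcp_pos": TCP position; "tool_rot": TCP orientation; "force": force on the tool from outside, world axes, zero at the start; "ft_torque": the same for the moment, N m; "finger_gap": opening from 0.0 (shut) to 1.0 (fully open).
Only numpy, scipy, OpenCV 4.12 (cv2) and the standard library are available. Lean on these libraries where they do the work, as an engineer would, in place of code of your own. Each camera call takes 0.05 s, during which the arm holds its last target.

TASK

Call the helper by pressing the bench call button down and letting it go. Then show what to fetch for the next soap batch: point down at the cap of the smallest of the four amber bottles in the row in front of the robot, with the fingertips about 2 cm above it, hold still there for two seconds, then point in the same way at the middle of the lid of the widest of the three white-lidded jars, and finish with the arm still pointing there (two seconds at least). Touch none of the bottles or jars, and keep well above the others on the way so that you point at nothing else.

Things in the scene. Friction and masses are not known exactly. Their poses are not given: they have to be found in the camera images.
- call_button (a joint): travel of the call button's black round cap: 0 up, 0.006 m fully down; it springs back up by itself. Fully down takes about 4 N, straight down
- call_button_top (a point): centre of the top face of the call button's cap: a black cap of 32 mm diameter on a small grey housing fixed to the table, alone in front of the row of bottles. This point goes down with the cap
- bottle_small: the smallest bottle: upright amber scent-oil bottle with a black screw cap of 24 mm diameter, 38 mm across and 78 mm tall; one of the four loose bottles in the left and middle part of the work. Origin: centre of its underside; z up, so the cap's top is 78 mm above the origin
- bottle_b: upright amber scent-oil bottle with a black screw cap of 28 mm diameter, 61 mm across and 104 mm tall; one of the four loose bottles in the left and middle part of the work. Origin: centre of its underside; z up, so the cap's top is 104 mm above the origin
- bottle_c: upright amber scent-oil bottle with a black screw cap of 28 mm diameter, 61 mm across and 121 mm tall; one of the four loose bottles in the left and middle part of the work. Origin: centre of its underside; z up, so the cap's top is 121 mm above the origin
- bottle_d: upright amber scent-oil bottle with a black screw cap of 28 mm diameter, 62 mm across and 127 mm tall; one of the four loose bottles in the left and middle part of the work. Origin: centre of its underside; z up, so the cap's top is 127 mm above the origin
- jar_wide: the widest jar: round jar with a flat white screw lid, 83 mm across and 50 mm tall; one of the three loose lidded jars in the right part of the work. Origin: centre of its underside; z up, so the lid's top is 50 mm above the origin
- jar_b: round jar with a flat white screw lid, 66 mm across and 53 mm tall; one of the three loose lidded jars in the right part of the work. Origin: centre of its underside; z up, so the lid's top is 53 mm above the origin
- jar_c: a low jar: round jar with a flat white screw lid, 66 mm across and 36 mm tall; one of the three loose lidded jars in the right part of the work. Origin: centre of its underside; z up, so the lid's top is 36 mm above the origin
There are look-alikes about, which are no part of the job. Leave any brown or turquoise look-alike of the jar_b alone. Leave any pink look-alike of the jar_c alone.

How it is judged:
By the outcome, as a careful person would: the job done as asked, in the order asked, and still so for the second after the job is handed in, with the robot touching nothing.
It also fails if it takes over 51 s, if anything falls off the work surface, if the arm or the gripper's body presses on something with over 40 N, if the wrist force passes 120 N, or if a joint passes its speed limit or range.

## Working session

There is one attempt and no reset: what is moved stays moved. The work goes in short steps, Python scripts to look and compute and a tool call to move; the robot and the scene stay as the last step left them, time stands still between calls to the robot, and variables do not carry over. Pictures are saved under pics/ and viewed, and the job is handed in when it is done.

Besides the shell and the picture viewer there is one more tool, called after "Call:" as name(argument=value, ...) on one line, values as JSON. play_rows: Moves the arm, as the interface text tells. Its arguments: {"type":"object","properties":{"series":{"type":"array","items":{"type":"array","items":{"type":"number"}}},"claw":{"type":"number"},"force":{"type":"number"}},"required":["series"]}

```bash
mkdir -p pics; ls; cat > h.py <<'E'
import numpy as np, cv2, pickle
def f_of(s): return s["image"].shape[0]/2/np.tan(np.radians(s["fov_y"])/2)
def plane(s,u,v,z):
    f=f_of(s); d=np.array([(u-s["cx"])/f,(v-s["cy"])/f,1.]); R=np.array(s["R"]); t=np.array(s["t"])
    o=-R.T@t; w=R.T@d; return o+w*(z-o[2])/w[2]
def cloud(s):
    f=f_of(s); D=s["depth"]; v,u=np.mgrid[:D.shape[0],:D.shape[1]]
    P=np.stack([(u-s["cx"])/f*D,(v-s["cy"])/f*D,D],-1)
    return (P-np.array(s["t"]))@np.array(s["R"])
E
python3 - <<'E'
from station import manip,snapshot
import cv2,pickle
d={}
for n in("scene","top"):
    s=snapshot(n); d[n]=s; cv2.imwrite(f"pics/{n}0.png",cv2.resize(s["image"],(800,600)))
    print(n,s["fov_y"],s["cx"],s["cy"],s["R"],s["t"])
pickle.dump(d,open("s0.pkl","wb"))
print(manip.sense())
E
```

```text
pics
scene 42.46212722074274 264.69164230007294 188.22010046445334 [[-0.61394416 -0.78925488  0.0122189 ]
 [-0.5686343   0.43148588 -0.70033918]
 [ 0.54747383 -0.43691724 -0.71370564]] [0.27033033 0.33273503 1.01232436]
top 50.35037348074542 255.72978478658527 186.612798588262 [[-0.02330585 -0.99965214  0.01234664]
 [-0.99360058  0.02179593 -0.11082791]
 [ 0.11052025 -0.01485057 -0.99376292]] [-0.05273522  0.48691482  1.24105852]
{'t': 0.1, 'q': array([-1.41650298e+00,  5.28357918e-01,  1.43378549e+00, -7.19186390e-06,
        1.18144787e+00, -1.78509602e-01]), 'qd': array([ 0.00056692,  0.00050356, -0.00223233,  0.00015159, -0.00018233,
       -0.00124096]), 'tau': array([ 1.69179493e-04, -4.43304133e+01, -1.78586286e+01, -3.19788378e-04,
        3.85724838e-03,  9.36288274e-06]), 'tcp_pos': array([ 0.20410024, -0.59003433,  0.23043729]), 'tool_rot': array([ 0.69734535,  0.11782885, -0.69733294,  0.11641565]), 'force': array([0.63319541, 0.29200594, 0.46200161]), 'ft_torque': array([ 0.0156189 ,  0.01817195, -0.02538668]), 'finger_gap': 1.003121881265118}
```

```bash
ls pics
```

```text
scene0.png
top0.png
```

View pics/scene0.png

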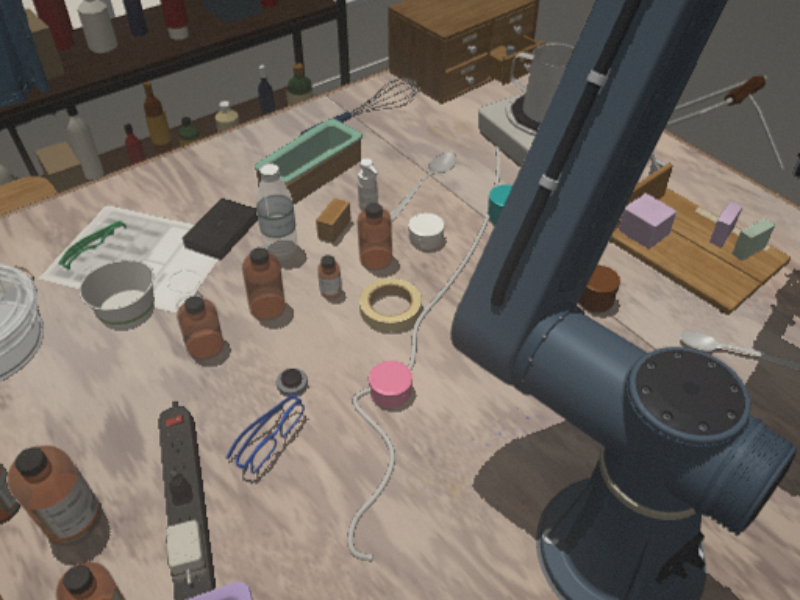

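View pics/top0.png

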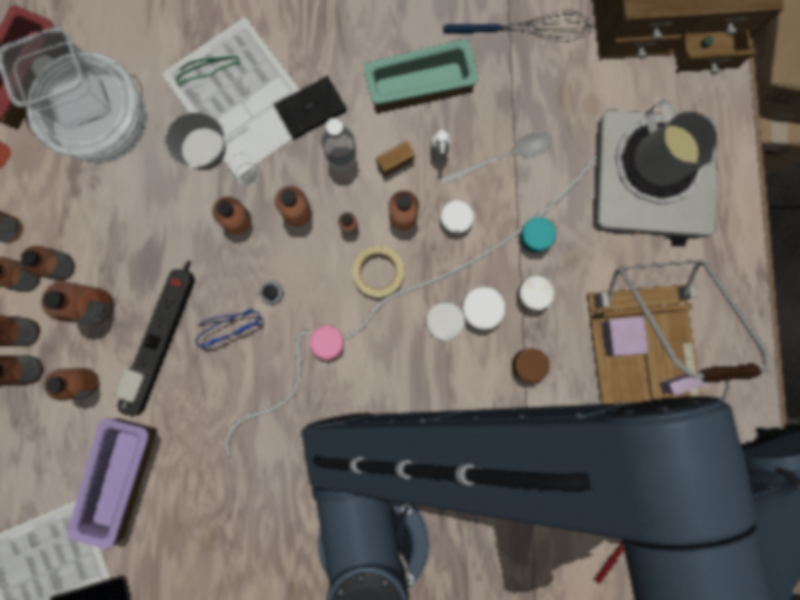

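In the top view (800x600 scale), the row bottles are at (231,215), (292,205), (348,223) and (403,210). The one at (348,223) is clearly the smallest. There are four whitish discs, at (457,217), (484,309), (537,293) and a greyer one at (445,320). The button is at (271,292). Next I'll measure these with the depth image.

```bash
python3 - <<'E'
import pickle,cv2,numpy as np
from h import *
d=pickle.load(open("s0.pkl","rb")); s=d["top"]; im=s["image"]; C=cloud(s)
hsv=cv2.cvtColor(im,cv2.COLOR_BGR2HSV); f=f_of(s)
m=((hsv[...,1]<45)&(hsv[...,2]>120)).astype(np.uint8)
for (u,v) in [(457,217),(484,309),(537,293),(445,320)]:
    u*=.64;v*=.64; print(u,v,hsv[int(v),int(u)],"z",[round(float(C[int(v)+b,int(u)+a,2]),4) for a in(-4,0,4) for b in(-4,0,4)])
n,l,st,ce=cv2.connectedComponentsWithStats(m)
for i in range(1,n):
    if st[i,4]>150 and 270<ce[i,0]<360 and 120<ce[i,1]<220:
        z=np.median(C[l==i][:,2]);print(st[i],ce[i],z,plane(s,*ce[i],z), "diam",2*np.sqrt(st[i,4]/np.pi)*s["depth"][l==i].mean()/f)
for nm,u,v in [("btn",271,292),("b1",227,203),("b2",290,194),("small",347,217),("b4",404,198)]:
    u*=.64;v*=.64;u=int(u);v=int(v)
    print(nm,u,v,hsv[v,u],C[v,u])
    w=(slice(v-14,v+15),slice(u-14,u+15)); 
    mm=((hsv[...,2]<60)); 
    zz=C[w][...,2]; print(" zmax",np.percentile(zz,98), "dark centroid", [a.mean()+o for a,o in zip(np.nonzero(mm[w])[::-1],(u-14,v-14))], mm[w].sum())
s2=d["scene"]
c=lambda im,x0,y0,x1,y1,k:cv2.resize(im[y0:y1,x0:x1],None,fx=k,fy=k,interpolation=cv2.INTER_NEAREST)
A=c(im,130,110,370,230,3);cv2.imwrite("pics/crop.png",A)
B=c(s2["image"],100,100,400,300,2.6);cv2.imwrite("pics/crop2.png",B)
E
```

```text
292.48 138.88 [ 30   1 213] z [0.0357, 0.0371, 0.0389, 0.036, 0.0346, 0.0368, 0.0397, 0.0374, 0.0371]
309.76 197.76 [ 30   2 214] z [0.05, 0.0515, 0.048, 0.053, 0.0551, 0.052, 0.0577, 0.0518, 0.0531]
343.68 187.52 [ 30   7 213] z [0.0485, 0.0568, 0.056, 0.0528, 0.051, 0.0543, 0.0567, 0.0545, 0.0573]
284.8 204.8 [ 21   9 195] z [0.0521, 0.0496, 0.0461, 0.0519, 0.0506, 0.0507, 0.0474, 0.0496, 0.0496]
btn 173 186 [120  16  48] [0.49389664 0.19371035 0.02083648]
 zmax 0.027636422901028825 dark centroid [np.float64(172.60714285714286), np.float64(186.91071428571428)] 56
b1 145 129 [ 8 82 56] [0.65562479 0.26058741 0.10311467]
 zmax 0.10617735936364496 dark centroid [np.float64(143.91780821917808), np.float64(133.42465753424656)] 73
b2 185 124 [30  5 51] [0.6614052  0.138527   0.12875892]
 zmax 0.12981716402241167 dark centroid [np.float64(184.4920634920635), np.float64(126.57142857142857)] 63
small 222 138 [10 15 51] [0.63008648 0.03543638 0.0766274 ]
 zmax 0.0799642342242094 dark centroid [np.float64(222.38235294117646), np.float64(141.55882352941177)] 34
b4 258 126 [30 10 53] [ 0.6519174  -0.07300354  0.12616224]
 zmax 0.12352110532283334 dark centroid [np.float64(257.6984126984127), np.float64(128.53968253968253)] 63
```

View pics/crop.png

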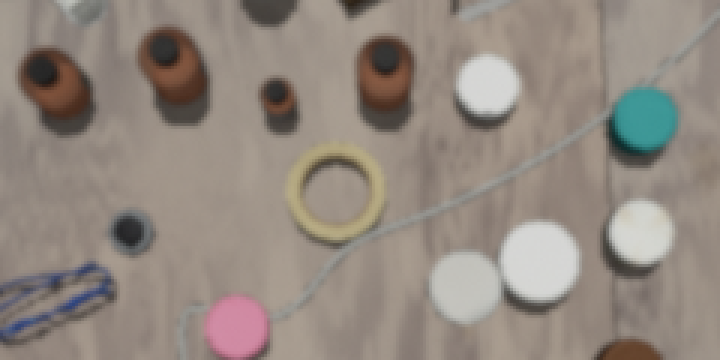

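View pics/crop2.png

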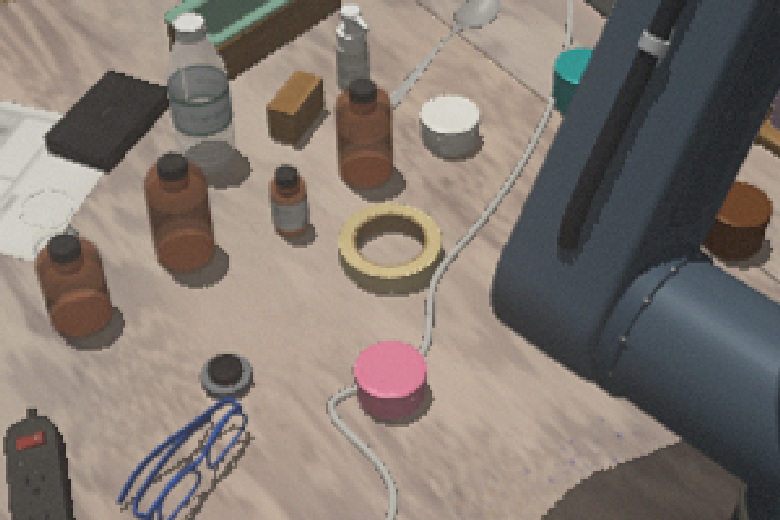

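```bash
python3 - <<'E'
import pickle,cv2,numpy as np
from h import *
d=pickle.load(open("s0.pkl","rb")); s=d["top"]; im=s["image"]; f=f_of(s);C=cloud(s)
g=cv2.cvtColor(im,cv2.COLOR_BGR2GRAY); hsv=cv2.cvtColor(im,cv2.COLOR_BGR2HSV)
def fit(m,seed,z):
    n,l,st,ce=cv2.connectedComponentsWithStats(m.astype(np.uint8),connectivity=4); i=l[seed[1],seed[0]]
    c=max(cv2.findContours((l==i).astype(np.uint8),cv2.RETR_EXTERNAL,cv2.CHAIN_APPROX_NONE)[0],key=cv2.contourArea)
    e=cv2.minEnclosingCircle(c); dep=s["depth"][seed[1],seed[0]]
    a=st[i,4]; print(seed,"area",a,"c",ce[i],"enc",e,"P",plane(s,*ce[i],z).round(4),"diam",round(2*np.sqrt(a/np.pi)*dep/f,4))
for sd,z,t in [((292,139),.036,185),((310,198),.05,200),((344,187),.053,185),((285,205),.05,172)]:
    fit((g>t)&(hsv[...,1]<30),sd,z)
    print(g[sd[1],sd[0]-28:sd[0]+29])
for nm,sd,z in [("btn",(173,186),.022),("small",(222,138),.078),("b1",(143,128),.104),("b2",(185,124),.127),("b4",(258,126),.121)]:
    print(nm); fit((g<75)&(hsv[...,1]<75),sd,z)
# height near button
print(C[180:194:2,165:182:2,2].round(3))
# other objects' max height per area
X=C.reshape(-1,3)
# scene view of button
s=d["scene"]; im=s["image"]; C=cloud(s);g=cv2.cvtColor(im,cv2.COLOR_BGR2GRAY); hsv=cv2.cvtColor(im,cv2.COLOR_BGR2HSV)
for nm,sd,z in [("btn",(186,241),.022),("small",(210,167),.078)]:
    print(nm,C[sd[1],sd[0]]); fit((g<60)&(hsv[...,1]<90),sd,z)
    print(np.median(C[sd[1]-3:sd[1]+2,sd[0]-3:sd[0]+4].reshape(-1,3),axis=0))
E
```

```text
(292, 139) area 294 c [292.40816327 137.50340136] enc ((292.5, 137.5), 9.823541641235352) P [ 0.6367 -0.182   0.036 ] diam 0.0602
[ 82  73  83 111 131 137 139 142 141 138 137 138 137 139 140 141 137 144
 173 200 210 212 213 213 213 213 213 213 213 213 213 213 213 213 213 213
 212 207 192 172 150 138 131 131 133 137 141 144 144 140 135 135 136 140
 144 147 146]
(310, 198) area 462 c [309.42424242 196.37662338] enc ((309.39190673828125, 196.37026977539062), 12.189090728759766) P [ 0.4496 -0.2263  0.05  ] diam 0.0737
[193 192 192 193 192 193 194 193 193 193 191 182 167 150 160 187 205 212
 213 213 213 213 213 213 213 213 213 214 213 213 213 214 213 213 213 213
 213 213 212 206 187 158 140 139 139 140 140 141 137 122  96  72  59  57
  58  61  68]
(344, 187) area 308 c [343.55194805 186.71103896] enc ((343.67559814453125, 186.60243225097656), 9.96834659576416) P [ 0.4766 -0.3312  0.053 ] diam 0.0604
[208 200 183 161 143 136 136 137 138 138 137 137 137 128 106  86 115 168
 199 209 211 212 213 212 213 212 211 212 212 211 211 210 209 208 208 206
 203 192 173 152 139 135 135 134 135 136 139 1
[... 1293 characters left out ...]
  0.008  0.015  0.002]
 [ 0.001  0.021  0.024  0.023  0.021  0.024  0.018  0.015  0.001]
 [ 0.001  0.016  0.022  0.023  0.021  0.023  0.018  0.011 -0.002]
 [ 0.004  0.016  0.022  0.023  0.024  0.025  0.012  0.013  0.   ]
 [ 0.001  0.     0.014  0.011  0.014  0.015  0.016  0.003 -0.001]]
btn [0.48982621 0.19957571 0.02063353]
(186, 241) area 163590 c [246.31398007 195.36460053] enc ((218.5, 191.5), 290.5418395996094) P [ 0.5229 -0.0034  0.022 ] diam 1.3168
[0.49280344 0.19810587 0.02004785]
small [0.62121576 0.04018449 0.07407156]
(210, 167) area 163590 c [246.31398007 195.36460053] enc ((218.5, 191.5), 290.5418395996094) P [0.4794 0.0277 0.078 ] diam 1.4324
[0.62328111 0.03910572 0.0760797 ]
```

The white disc at top (310,197) px measures about 81 mm across and 50 mm high, so it is jar_wide. The grey disc at (285,205) is about 72 mm and greyer, so it is a look-alike. (292,138) is the low jar_c and (344,187) is jar_b. The crops confirm the small bottle at (222,139) px and the button at (173,187) px.

```bash
cat >> h.py <<'E'
from scipy.spatial.transform import Rotation as Ro
def rel(m,P):
    s=m.sense(); R=Ro.from_quat(s["tool_rot"]).as_matrix()
    for p in P: print(p,"->",(R.T@(np.array(p)-s["tcp_pos"])).round(4))
    print("t",s["t"],"tcp",s["tcp_pos"].round(4),"F",s["force"].round(2),"gap",round(s["finger_gap"],3),"q",s["q"].round(3))
    return R
E
python3 - <<'E'
from station import manip
from h import *
print(rel(manip,[(.204,-.59,.33),(.40,-.40,.33),(.5,-.15,.33),(.491,.196,.33),(.491,.196,.06)]).round(4))
E
```

```text
(0.204, -0.59, 0.33) -> [-0.0996 -0.0003  0.    ]
(0.4, -0.4, 0.33) -> [-0.0992 -0.1158 -0.2473]
(0.5, -0.15, 0.33) -> [-0.0988 -0.3194 -0.4235]
(0.491, 0.196, 0.33) -> [-0.0981 -0.6494 -0.528 ]
(0.491, 0.196, 0.06) -> [ 0.1719 -0.6488 -0.5279]
t 0.1 tcp [ 0.2041 -0.59    0.2304] F [0.63 0.29 0.46] gap 1.003 q [-1.417  0.528  1.434 -0.     1.181 -0.179]
[[-3.000e-04  3.267e-01 -9.451e-01]
 [ 2.000e-03 -9.451e-01 -3.267e-01]
 [-1.000e+00 -2.000e-03 -3.000e-04]]
```

Call:
play_rows(series=[[-0.03, 0, 0, 0], [-0.07, 0, 0, 0], [-0.1, 0, -0.01, 0], [-0.1, -0.01, -0.04, 0], [-0.1, -0.03, -0.075, 0], [-0.1, -0.048, -0.11, 0], [-0.1, -0.065, -0.145, 0], [-0.1, -0.082, -0.18, 0], [-0.1, -0.1, -0.215, 0], [-0.1, -0.118, -0.25, 0], [-0.1, -0.147, -0.275, 0], [-0.1, -0.176, -0.3, 0], [-0.1, -0.205, -0.325, 0], [-0.1, -0.234, -0.35, 0], [-0.1, -0.263, -0.375, 0], [-0.1, -0.292, -0.4, 0], [-0.1, -0.32, -0.424, 0], [-0.1, -0.355, -0.435, 0], [-0.1, -0.39, -0.446, 0], [-0.1, -0.425, -0.457, 0]], claw=0)

```text
t: 2.1
tcp_pos: [0.4967, -0.0377, 0.3309]
tool_rot: [-0.697, -0.118, 0.698, -0.116]
force: [0.4, -0.3, -0.9]
finger_gap: -0.001
```

```bash
python3 - <<'E'
from station import manip
from h import *
rel(manip,[(.491,.196,.33),(.491,.196,.06)])
E
```

```text
(0.491, 0.196, 0.33) -> [ 0.0015 -0.2227 -0.0709]
(0.491, 0.196, 0.06) -> [ 0.2715 -0.222  -0.0711]
t 2.1 tcp [ 0.4967 -0.0377  0.3309] F [ 0.4  -0.35 -0.89] gap -0.001 q [-0.301  0.242  1.607  0.002  1.294  0.936]
```

Call:
play_rows(series=[[0, -0.03, -0.01, 0], [0, -0.065, -0.021, 0], [0, -0.1, -0.032, 0], [0, -0.135, -0.043, 0], [0, -0.17, -0.054, 0], [0, -0.2, -0.064, 0], [0.01, -0.222, -0.071, 0], [0.04, -0.222, -0.071, 0], [0.07, -0.222, -0.071, 0], [0.1, -0.222, -0.071, 0], [0.13, -0.222, -0.071, 0], [0.16, -0.222, -0.071, 0], [0.19, -0.222, -0.071, 0], [0.22, -0.222, -0.071, 0], [0.245, -0.222, -0.071, 0], [0.26, -0.222, -0.071, 0], [0.27, -0.222, -0.071, 0], [0.27, -0.222, -0.071, 0], [0.27, -0.222, -0.071, 0]])

```text
t: 4.0
tcp_pos: [0.4913, 0.1961, 0.0618]
tool_rot: [-0.697, -0.118, 0.698, -0.116]
force: [0.2, 0.1, 0.0]
finger_gap: -0.001
```

```bash
python3 - <<'E'
from station import manip,snapshot
from h import *
rel(manip,[(.491,.196,.06),(.491,.196,.03),(.491,.196,.013)])
s=snapshot("scene"); im=s["image"]; cv2.imwrite("pics/b1.png",cv2.resize(im[140:290,100:300],None,fx=4,fy=4))
for p in [(.491,.196,.022),manip.sense()["tcp_pos"]]:
    c=s["R"]@np.array(p)+s["t"]; print(((c[:2]/c[2]*f_of(s)+[s["cx"],s["cy"]])-[100,140])*4)
E
```

```text
(0.491, 0.196, 0.06) -> [ 0.0018 -0.      0.0003]
(0.491, 0.196, 0.03) -> [0.0318 0.     0.0003]
(0.491, 0.196, 0.013) -> [0.0488 0.0001 0.0003]
t 4.0 tcp [0.4913 0.1961 0.0618] F [0.17 0.08 0.03] gap -0.001 q [0.167 0.666 1.806 0.004 0.67  1.402]
[347.87729207 398.47286792]
[340.23989254 354.69433935]
```

View pics/b1.png

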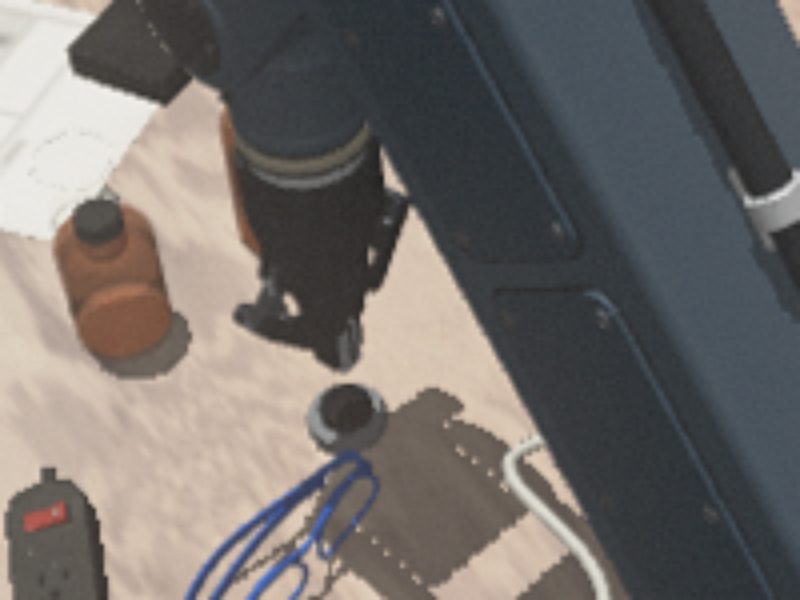

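The shut fingertips (345,365 px) hang over the black cap (346,405 px), and the prediction agrees to within a few mm. Next I press down in small steps.

Call:
play_rows(series=[[0.01, 0, 0, 0], [0.02, 0, 0, 0], [0.028, 0, 0, 0], [0.034, 0, 0, 0], [0.038, 0, 0, 0], [0.04, 0, 0, 0], [0.042, 0, 0, 0], [0.042, 0, 0, 0]])

```text
t: 4.85
tcp_pos: [0.4912, 0.1961, 0.0201]
tool_rot: [-0.697, -0.118, 0.697, -0.116]
force: [-1.8, -1.2, 1.6]
finger_gap: -0.004
```

Call:
play_rows(series=[[0.002, 0, 0, 0], [0.004, 0, 0, 0], [0.005, 0, 0, 0], [0.005, 0, 0, 0]])

```text
t: 5.25
tcp_pos: [0.4913, 0.1962, 0.016]
tool_rot: [0.697, 0.118, -0.697, 0.116]
force: [-2.0, -0.5, 9.1]
finger_gap: 0.002
```

Call:
play_rows(series=[[0.001, 0, 0, 0], [0.002, 0, 0, 0], [0.002, 0, 0, 0], [0.002, 0, 0, 0]])

```text
t: 5.65
tcp_pos: [0.4913, 0.1962, 0.0158]
tool_rot: [0.698, 0.118, -0.697, 0.116]
force: [-3.7, -2.1, 15.8]
finger_gap: 0.001
```

Hard stop: the force rises to 15.8 N with no further travel, so the button is fully down. Now I let it go and rise.

Call:
play_rows(series=[[-0.005, 0, 0, 0], [-0.015, 0, 0, 0], [-0.03, 0, 0, 0], [-0.06, 0, 0, 0], [-0.1, 0, 0, 0], [-0.14, 0, 0, 0], [-0.18, 0, 0, 0], [-0.22, 0, 0, 0], [-0.24, 0, 0, 0], [-0.24, 0, 0, 0]])

```text
t: 6.65
tcp_pos: [0.4935, 0.1961, 0.2596]
tool_rot: [0.701, 0.118, -0.694, 0.116]
force: [0.5, 0.2, -0.4]
finger_gap: 0.0
```

```bash
python3 - <<'E'
from station import manip,snapshot
from h import *
rel(manip,[(.6244,.0385,.255),(.6244,.0385,.13),(.6244,.0385,.099)])
s=snapshot("top"); im=s["image"]; cv2.imwrite("pics/t2.png",cv2.resize(im[100:230,130:350],None,fx=3.6,fy=3.6))
s=snapshot("scene"); im=s["image"]; cv2.imwrite("pics/s2.png",cv2.resize(im,(800,600)))
C=cloud(s); print(C[236:246:2,180:192:2,2].round(3))
E
```

```text
(0.6244, 0.0385, 0.255) -> [ 0.0052  0.1917 -0.072 ]
(0.6244, 0.0385, 0.13) -> [ 0.1302  0.1918 -0.0707]
(0.6244, 0.0385, 0.099) -> [ 0.1612  0.1919 -0.0704]
t 6.65 tcp [0.4935 0.1961 0.2596] F [ 0.49  0.16 -0.36] gap 0.0 q [0.166 0.362 1.641 0.003 1.128 1.403]
[[-0.002  0.001  0.021  0.022  0.023  0.011]
 [ 0.009  0.021  0.019  0.019  0.018  0.018]
 [ 0.02   0.019  0.023  0.022  0.019  0.023]
 [ 0.024  0.021  0.018  0.019  0.022  0.02 ]
 [ 0.018  0.021  0.021  0.021  0.024  0.018]]
```

View pics/s2.png

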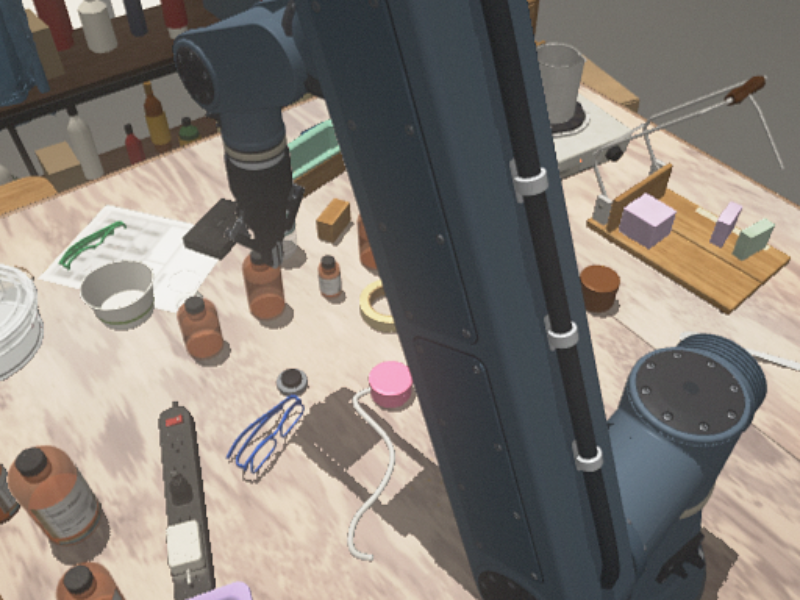

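View pics/t2.png

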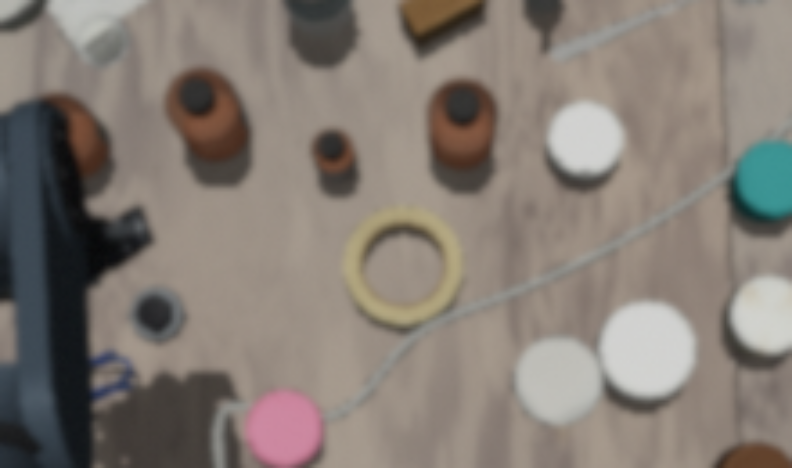

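The button sprang back (cap at about 21 mm again), and nothing else moved. Next is the small bottle, whose cap is at (330,145) in the last crop, travelling high.

Call:
play_rows(series=[[-0.02, 0.01, -0.004, 0], [-0.04, 0.035, -0.013, 0], [-0.04, 0.065, -0.024, 0], [-0.04, 0.095, -0.036, 0], [-0.04, 0.125, -0.047, 0], [-0.04, 0.155, -0.058, 0], [-0.04, 0.18, -0.067, 0], [-0.04, 0.192, -0.072, 0], [-0.04, 0.192, -0.072, 0], [-0.02, 0.192, -0.072, 0], [0.01, 0.192, -0.072, 0], [0.04, 0.192, -0.072, 0], [0.07, 0.192, -0.072, 0], [0.095, 0.192, -0.071, 0], [0.11, 0.192, -0.071, 0], [0.12, 0.192, -0.071, 0], [0.12, 0.192, -0.071, 0], [0.12, 0.192, -0.071, 0]])

```text
t: 8.55
tcp_pos: [0.621, 0.0383, 0.136]
tool_rot: [0.698, 0.118, -0.697, 0.117]
force: [0.2, -0.1, -1.5]
finger_gap: 0.0
```

```bash
python3 - <<'E'
from station import manip,snapshot
from h import *
rel(manip,[(.6244,.038,.098)])
s=snapshot("scene"); im=s["image"]; cv2.imwrite("pics/s3.png",cv2.resize(im[100:220,120:280],None,fx=5,fy=5))
for p in [(.6244,.038,.078),manip.sense()["tcp_pos"]]:
    c=s["R"]@np.array(p)+s["t"]; print(((c[:2]/c[2]*f_of(s)+[s["cx"],s["cy"]])-[120,100])*5)
E
```

```text
(0.6244, 0.038, 0.098) -> [ 0.038   0.0015 -0.003 ]
t 8.55 tcp [0.621  0.0383 0.136 ] F [ 0.2  -0.14 -1.48] gap 0.0 q [-0.119  0.639  1.525  0.004  0.977  1.116]
[449.62494886 324.38047393]
[444.91619563 241.86045885]
```

View pics/s3.png

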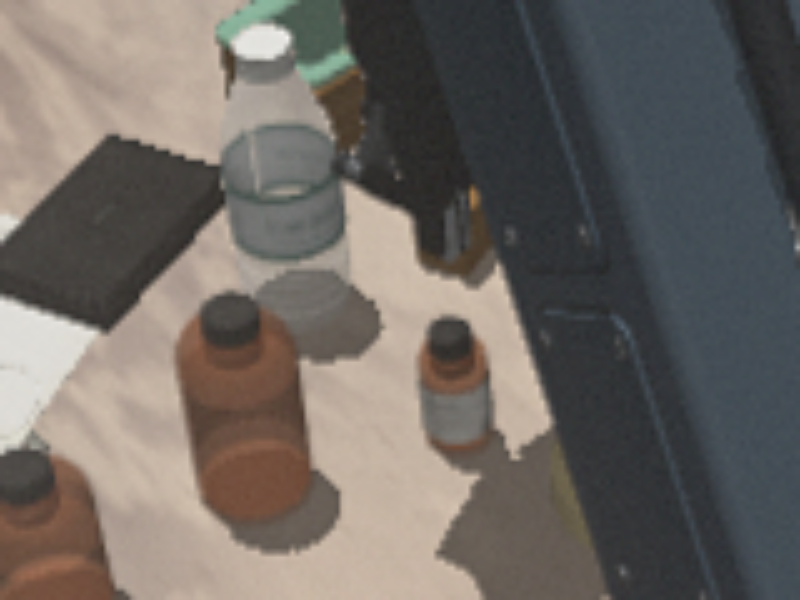

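The cap top shows at (450,329), against a predicted (450,324), so they agree to about 2 mm. The fingertips are above it, so I can lower and hold.

Call:
play_rows(series=[[0.01, 0.001, -0.002, 0], [0.02, 0.001, -0.003, 0], [0.03, 0.001, -0.003, 0], [0.035, 0.001, -0.003, 0], [0.037, 0.001, -0.003, 0], [0.038, 0.001, -0.003, 0], [0.038, 0.001, -0.003, 0], [0.038, 0.001, -0.003, 0]])

```text
t: 9.4
tcp_pos: [0.625, 0.0382, 0.0988]
tool_rot: [0.699, 0.118, -0.696, 0.117]
force: [-0.5, 0.3, 0.9]
finger_gap: -0.002
```

```bash
python3 - <<'E'
from station import manip,snapshot
from h import *
rel(manip,[(.6244,.038,.098)])
s=snapshot("scene"); im=s["image"]; cv2.imwrite("pics/s4.png",cv2.resize(im[100:220,120:280],None,fx=5,fy=5))
E
```

```text
(0.6244, 0.038, 0.098) -> [ 0.0008 -0.      0.0006]
t 9.4 tcp [0.625  0.0382 0.0988] F [-0.5   0.27  0.89] gap -0.002 q [-0.119  0.694  1.538  0.004  0.906  1.116]
```

View pics/s4.png

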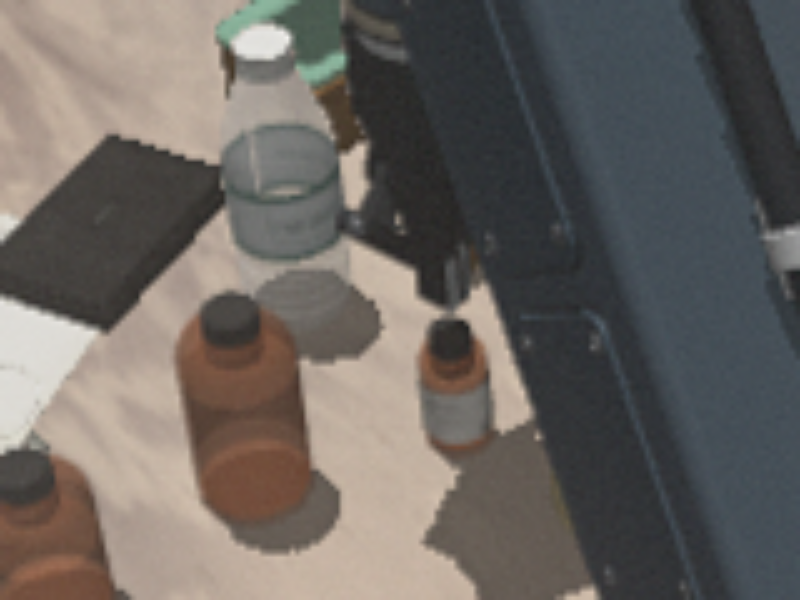

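Fingertips (445,300) are directly above the cap (450,325) with a small gap. Now the hold.

Call:
play_rows(series=[[0, 0, 0, 0], [0, 0, 0, 0], [0, 0, 0, 0], [0, 0, 0, 0], [0, 0, 0, 0], [0, 0, 0, 0], [0, 0, 0, 0], [0, 0, 0, 0], [0, 0, 0, 0], [0, 0, 0, 0], [0, 0, 0, 0], [0, 0, 0, 0], [0, 0, 0, 0], [0, 0, 0, 0], [0, 0, 0, 0], [0, 0, 0, 0], [0, 0, 0, 0], [0, 0, 0, 0], [0, 0, 0, 0], [0, 0, 0, 0]])

```text
t: 11.45
tcp_pos: [0.625, 0.0382, 0.0989]
tool_rot: [0.699, 0.118, -0.696, 0.117]
force: [0.6, 0.1, 0.0]
finger_gap: 0.001
```

Call:
play_rows(series=[[0, 0, 0, 0], [0, 0, 0, 0], [0, 0, 0, 0], [0, 0, 0, 0], [0, 0, 0, 0], [0, 0, 0, 0], [0, 0, 0, 0], [0, 0, 0, 0], [0, 0, 0, 0], [0, 0, 0, 0]])

```text
t: 12.45
tcp_pos: [0.625, 0.0382, 0.0989]
tool_rot: [0.699, 0.118, -0.696, 0.117]
force: [0.7, 0.3, -0.1]
finger_gap: 0.004
```

```bash
python3 - <<'E'
from station import manip,snapshot
from h import *
rel(manip,[(.6244,.038,.28),(.4496,-.2263,.28),(.4496,-.2263,.11),(.4496,-.2263,.07)])
E
```

```text
(0.6244, 0.038, 0.28) -> [-1.811e-01 -3.000e-04 -1.000e-04]
(0.4496, -0.2263, 0.28) -> [-0.1824  0.1922  0.2516]
(0.4496, -0.2263, 0.11) -> [-0.0124  0.1924  0.2523]
(0.4496, -0.2263, 0.07) -> [0.0276 0.1925 0.2525]
t 12.45 tcp [0.625  0.0382 0.0989] F [ 0.73  0.27 -0.1 ] gap 0.004 q [-0.119  0.694  1.538  0.004  0.906  1.116]
```

Call:
play_rows(series=[[-0.02, 0, 0, 0], [-0.06, 0, 0, 0], [-0.1, 0, 0, 0], [-0.14, 0, 0, 0], [-0.17, 0.005, 0.007, 0], [-0.182, 0.024, 0.031, 0], [-0.182, 0.048, 0.063, 0], [-0.182, 0.072, 0.094, 0], [-0.182, 0.096, 0.126, 0], [-0.182, 0.12, 0.157, 0], [-0.182, 0.144, 0.189, 0], [-0.182, 0.168, 0.22, 0], [-0.182, 0.187, 0.244, 0], [-0.182, 0.192, 0.252, 0], [-0.182, 0.192, 0.252, 0], [-0.16, 0.192, 0.252, 0], [-0.12, 0.192, 0.252, 0], [-0.08, 0.192, 0.252, 0], [-0.05, 0.192, 0.252, 0], [-0.05, 0.192, 0.252, 0]])

```text
t: 14.45
tcp_pos: [0.4479, -0.2226, 0.1442]
tool_rot: [-0.697, -0.121, 0.698, -0.115]
force: [0.2, 0.8, 0.3]
finger_gap: -0.001
```

```bash
python3 - <<'E'
from station import manip,snapshot
from h import *
rel(manip,[(.4496,-.2263,.07)])
for n in("scene","top"):
    s=snapshot(n); im=s["image"]; cv2.imwrite(f"pics/{n}5.png",cv2.resize(im,(800,600)))
    for p in [(.4496,-.2263,.05),manip.sense()["tcp_pos"]]:
        c=s["R"]@np.array(p)+s["t"]; print(n,((c[:2]/c[2]*f_of(s)+[s["cx"],s["cy"]]))/.64)
E
```

```text
(0.4496, -0.2263, 0.07) -> [ 0.0742  0.0048 -0.0004]
t 14.45 tcp [ 0.4479 -0.2226  0.1442] F [0.21 0.76 0.34] gap -0.001 q [-0.688  0.497  1.822  0.006  0.831  0.544]
scene [514.96332734 261.61719211]
scene [520.29621789 218.96047743]
top [483.4992853 306.8246241]
top [490.53344153 301.68891548]
```

View pics/scene5.png

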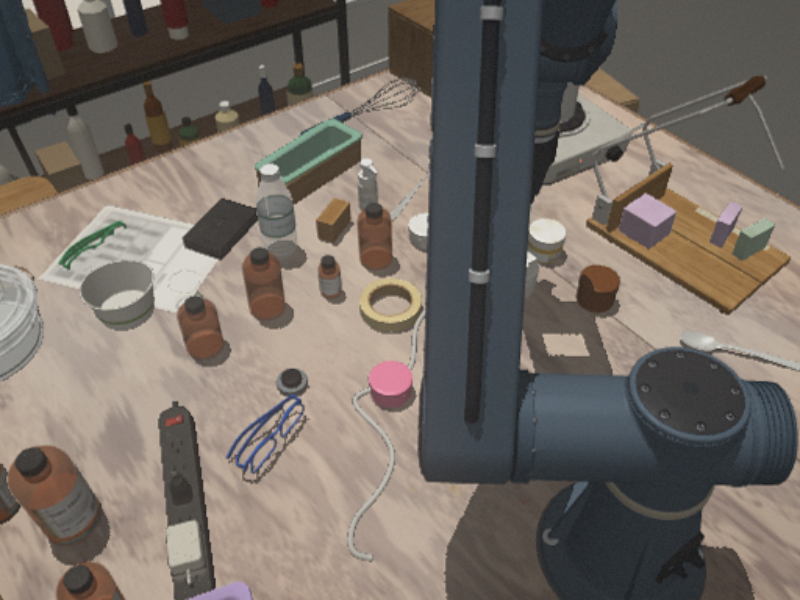

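View pics/top5.png

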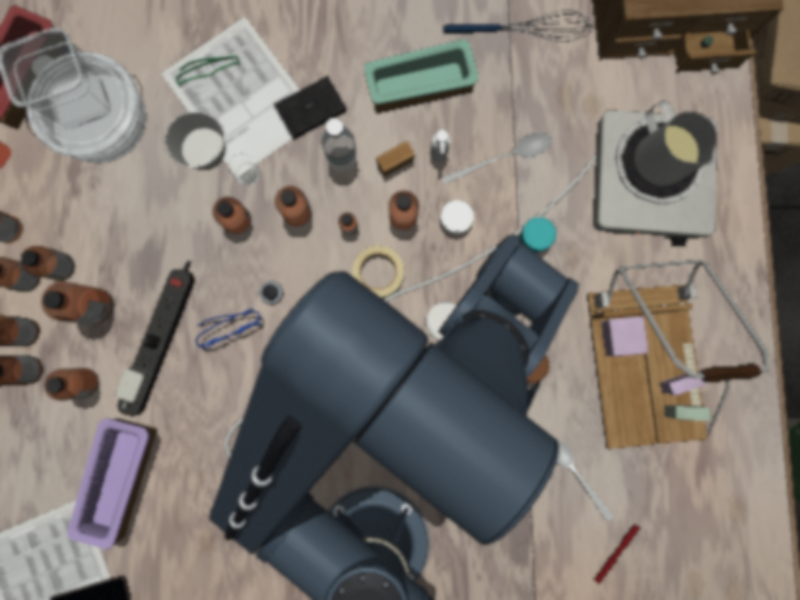

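The bottles and the visible jars are unmoved. The wide jar is hidden under the arm, with only its side showing at (527,278) in the scene view, so I lower using the measured position.

Call:
play_rows(series=[[0.01, 0.003, 0, 0], [0.025, 0.005, 0, 0], [0.04, 0.005, 0, 0], [0.055, 0.005, 0, 0], [0.065, 0.005, 0, 0], [0.07, 0.005, 0, 0], [0.073, 0.005, 0, 0], [0.073, 0.005, 0, 0], [0.073, 0.005, 0, 0], [0.073, 0.005, 0, 0]])

```text
t: 15.55
tcp_pos: [0.4525, -0.2297, 0.0752]
tool_rot: [0.699, 0.119, -0.696, 0.117]
force: [0.4, 0.1, 0.3]
finger_gap: -0.003
```

```bash
python3 - <<'E'
from station import manip,snapshot
from h import *
rel(manip,[(.4496,-.2263,.07)])
s=snapshot("scene"); im=s["image"]; cv2.imwrite("pics/s6.png",cv2.resize(im[100:220,260:420],None,fx=5,fy=5))
E
```

```text
(0.4496, -0.2263, 0.07) -> [ 0.0052 -0.0042  0.0017]
t 15.55 tcp [ 0.4525 -0.2297  0.0752] F [0.37 0.07 0.31] gap -0.003 q [-0.693  0.625  1.855  0.007  0.66   0.537]
```

View pics/s6.png

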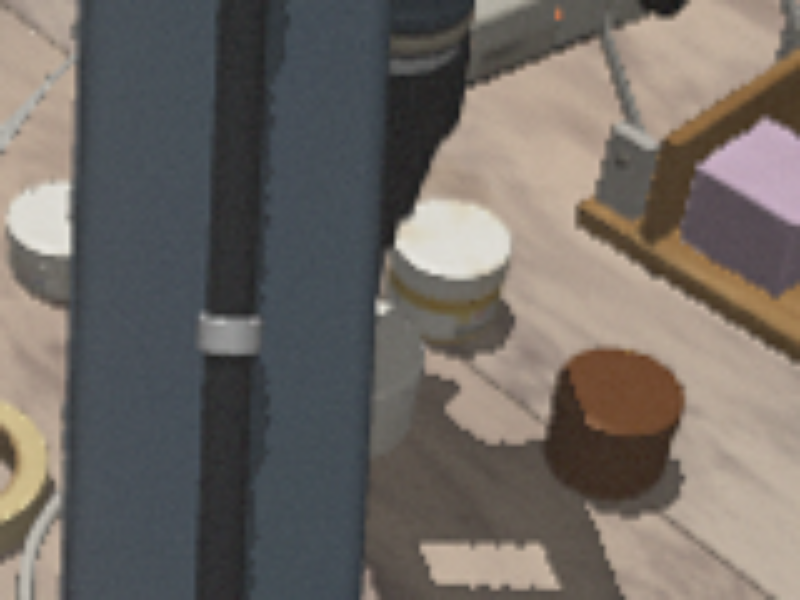

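Call:
play_rows(series=[[0.003, -0.002, 0.001, 0], [0.005, -0.004, 0.002, 0], [0.005, -0.004, 0.002, 0], [0.005, -0.004, 0.002, 0], [0.005, -0.004, 0.002, 0], [0.005, -0.004, 0.002, 0]])

```text
t: 16.2
tcp_pos: [0.4494, -0.2267, 0.0702]
tool_rot: [0.699, 0.118, -0.696, 0.117]
force: [0.2, -0.5, 0.7]
finger_gap: 0.002
```

Call:
play_rows(series=[[0, 0, 0, 0], [0, 0, 0, 0], [0, 0, 0, 0], [0, 0, 0, 0], [0, 0, 0, 0], [0, 0, 0, 0], [0, 0, 0, 0], [0, 0, 0, 0], [0, 0, 0, 0], [0, 0, 0, 0], [0, 0, 0, 0], [0, 0, 0, 0], [0, 0, 0, 0], [0, 0, 0, 0], [0, 0, 0, 0], [0, 0, 0, 0], [0, 0, 0, 0], [0, 0, 0, 0], [0, 0, 0, 0], [0, 0, 0, 0]])

```text
t: 18.2
tcp_pos: [0.4494, -0.2267, 0.0702]
tool_rot: [0.699, 0.118, -0.696, 0.117]
force: [0.4, -0.0, -0.3]
finger_gap: 0.003
```

```bash
python3 - <<'E'
from station import manip,snapshot
from h import *
R=rel(manip,[(.4496,-.2263,.07)]); print(R[:,0])
s=snapshot("scene"); 
p=np.array([.4496,-.2263,.05]); 
# predicted rightmost lid edge in crop
a=np.linspace(0,2*np.pi,90); Q=p+np.stack([.0415*np.cos(a),.0415*np.sin(a),0*a],1)
c=Q@s["R"].T+s["t"]; uv=(c[:,:2]/c[:,2:]*f_of(s)+[s["cx"],s["cy"]]-[260,100])*5; print(uv[uv[:,0].argmax()])
E
```

```text
(0.4496, -0.2263, 0.07) -> [ 0.0002 -0.0003 -0.0003]
t 18.2 tcp [ 0.4494 -0.2267  0.0702] F [ 0.41 -0.05 -0.3 ] gap 0.003 q [-0.692  0.631  1.868  0.007  0.64   0.538]
[ 0.00415712  0.0023616  -0.99998857]
[425.85154364 343.06068016]
```

The lid's edge in the scene view (about 423,345) matches the prediction (426,343). I'll hold a little longer and then hand in.

Call:
play_rows(series=[[0, 0, 0, 0], [0, 0, 0, 0], [0, 0, 0, 0], [0, 0, 0, 0], [0, 0, 0, 0], [0, 0, 0, 0], [0, 0, 0, 0], [0, 0, 0, 0], [0, 0, 0, 0], [0, 0, 0, 0]])

```text
t: 19.25
tcp_pos: [0.4494, -0.2267, 0.0702]
tool_rot: [0.699, 0.118, -0.696, 0.117]
force: [-1.0, 0.2, -0.0]
finger_gap: 0.001
```

```bash
python3 - <<'E'
from station import manip
s=manip.sense();print(s["t"],s["tcp_pos"],s["force"]);print(manip.sign_off())
E
```

```text
19.25 [ 0.44941447 -0.2266561   0.07020788] [-0.95942675  0.21621097 -0.00989507]
the job is handed in; nothing more can be done
None
```

I did all three steps in the order asked and handed the job in at 19.3 s. No verdict was reported.

- **Call button:** I pressed it to its hard stop, reaching about 16 N, and let it go. Afterwards its cap read about 21 mm high again, the same as before.
- **Smallest bottle:** I held the fingertips about 2 cm above its cap for 3 s.
- **Widest jar:** I moved across with the fingertips about 28 cm above the table. I finished about 2 cm above the middle of its lid and had held still there for 3 s at hand-in. Position was within 1 mm of the measured lid centre, and the force readings were only noise (about 1 N).

The arm hid most of the wide jar at the end, so I checked its position against one visible lid edge. That edge was within about 1 camera pixel of the prediction. The bottle cap image also differed from the prediction by about 1 pixel, roughly 2 mm. The bottles and jars visible just before the final descent had not moved, and none of the checks failed.

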